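Register the ruled plate and hold the tweezers at its marked gap

TASK

On the setting stage, push the white ruled plate home against both the end stop and the side stop. Then squeeze the stage's sprung tweezers by their ribbed pads until each tip stands over its own line on the plate, and finish holding them steadily squeezed at that gap, with the plate still against its stops: do not let go. Leave the other things on the bench where they are.

Things in the scene. Friction and masses are not known exactly. Their poses are not given: they have to be found in the camera images.
- stage: setting stage, fixed to the bench: black base plate (its x -135 to 155, y -55 to 75 mm, top 8 mm above the bench) with a block holding sprung steel tweezers, and two low stops forming a corner. Origin: on the bench below the middle between the tweezers' grip pads; x along the tweezers to the tips, y to their left, z up. Block: x -130 to -90, y +-23, top 58 mm above the bench
- end_stop (a point): middle of the face of the aluminium end stop, at stage x = 20, y = 0, 11.5 mm above the bench. The face looks to stage +x and spans y -18 to 18 mm; the stop is 8 mm thick and its top is 15 mm above the bench. The plate's -x edge belongs against it (plate origin then at stage x = 60 mm)
- side_stop (a point): middle of the face of the aluminium side stop, at stage x = 65, y = -25, 11.5 mm above the bench. The face looks to stage +y and spans x 32 to 98 mm; 8 mm thick, top 15 mm above the bench. The plate's -y edge belongs against it (plate origin then at stage y = 0)
- plate: loose white ruled plate, 80 x 50 x 8 mm (its x, y, z), 70 to 180 g, lying on the stage's base plate 12 to 32 mm short of the stops in stage +x and +y and turned up to 0.2 rad. Origin: centre of its underside, 8 mm above the bench. Two dark lines 16 mm apart on its top run along its x, at y = +8 and -8 mm, x -30 to 20 mm
- line_left (a point): point on the plate's top on its left line (plate x = -10, y = +8 mm), over which the left tip must stand
- line_right (a point): point on the plate's top on its right line (plate x = -10, y = -8 mm), for the right tip
- tip_left (a point): point of the left (+y) tweezer tip (rounded, 2 mm radius; this is its centre), 21.5 mm above the bench, 5.5 mm above the plate's top; at rest at stage x = 50, y = 18 mm. The tip points are 36 mm apart at rest and 16 mm apart when over the lines
- tip_right (a point): the same for the right (-y) tip; at rest at stage x = 50, y = -18 mm
- pad_left (a point): centre of the left tweezer arm's ribbed grip pad, 40 mm above the bench; at rest at stage x = 0, y = 13.7 mm. Pad: 30 mm long in x, 18 mm high (31 to 49 mm above the bench), outer face 4.4 mm outside this point; 23 mm free below it to the base plate. Over both outer faces: 36 mm at rest, about 23 mm when the tips are 16 mm apart
- pad_right (a point): the same for the right arm, at rest at stage x = 0, y = -13.7 mm
- jaw_left (a joint): angle of the left tweezer arm about its upright hinge in the block (stage x = -100, y = 5 mm): 0 at rest (open), grows when squeezed inward, stop at 0.115 rad; 0.067 puts its tip 8 mm from the middle. Tip 150 mm, pad 100 mm from the hinge. Springs open by itself; each arm has its own spring: at the pad 2 N to start, 5.4 N at 0.067 rad, 8 N at the stop
- jaw_right (a joint): the same for the right tweezer arm (hinge at stage x = -100, y = -5 mm)
- dish: bystander, loose: open glass dish, 60 mm across, 14 high; origin at its underside. Not to be disturbed
- objective: bystander, loose: steel microscope objective standing on its wide end, 26 mm across, 42 high; origin at its underside. Not to be disturbed
- oil_bottle: bystander, loose: small amber bottle, 28 mm across, 60 high; origin at its underside. Not to be disturbed
- specimen_jar: bystander, loose: clear jar, 40 mm across, 50 high; origin at its underside. Not to be disturbed
- slide_box: bystander, loose: grey slide box, 91 x 36 x 28 mm high, long along its x; origin at its underside. Not to be disturbed
- marker: bystander, loose: white marker pen with black cap, lying, about 125 x 12 x 12 mm, along its x; origin at its underside, roughly mid-length. Not to be disturbed
- eyepiece: bystander, loose: black eyepiece standing on its narrow end, 34 mm across, 50 high; origin at its underside. Not to be disturbed
There are look-alikes about, which are no part of the job. There is more than one size of the plate; the one meant has the size given above.

How it is judged:
On the way, in this order (a step that is already met when the one before it is completed fails the run):
1. the plate lies against both stops while the tweezers are still open (x of plate in the frame of stage between 0.0575 and 0.0625 m and y of plate in the frame of stage between -0.0025 and 0.0025 m and z of plate in the frame of stage below 0.0105 m and angle between the x axis of plate and the x axis of stage, either way round below 0.05 rad and distance between tip_left and tip_right above 0.028 m), for 0.2 s.
2. the tweezers are squeezed between the fingers with each tip over its line (distance between tip_left and tip_right between 0.0135 and 0.0185 m and horizontal distance between tip_left and line_left below 0.0038 m and horizontal distance between tip_right and line_right below 0.0038 m and contact force between the fingers and jaw_left above 1 N and contact force between the fingers and jaw_right above 1 N), for 0.5 s.
At the end, for the whole second after the job is handed in: Plate flat, within 2.5 mm of home at both stops and 0.05 rad of square; fingers press both tweezer arms (over 1 N each); tip points 16 +- 2.5 mm apart, each within 3.8 mm of its line point seen from above; arms still (under 0.03 rad/s) (all of step 2 and x of plate in the frame of stage between 0.0575 and 0.0625 m and y of plate in the frame of stage between -0.0025 and 0.0025 m and z of plate in the frame of stage below 0.0105 m and angle between the x axis of plate and the x axis of stage, either way round below 0.05 rad and velocity of joint jaw_left between -0.03 and 0.03 rad/s and velocity of joint jaw_right between -0.03 and 0.03 rad/s); the arm keeps its last pose, push and grip.
It fails at once if a bystander is pushed out of its place (over 20 mm) (distance of any of dish, objective, oil_bottle, specimen_jar, slide_box, marker, eyepiece from where it was at the start of the episode above 0.02 m).
It also fails if it takes over 64 s, if anything falls off the work surface, if the arm or the gripper's body presses on something with over 40 N, if the wrist force passes 120 N, or if a joint passes its speed limit or range.

ROBOT

A 6-joint arm with a two-finger parallel gripper is mounted at the origin on the work surface. World frame = base frame: x ahead of the robot, y to its left, z up, the work surface at z = 0. Lengths are in m, angles in rad, forces in N, time in s.
With the tool pointing down it reaches from about 0.35 to 0.95 m from the base axis. Payload 17.4 kg.
Tool frame: the origin (TCP) lies between the finger pads; the fingertips stand 19 mm ahead of it and the grasp point (between the pads) is the TCP; z points along the fingers, y is the direction in which the jaws open and shut (so a half turn about z gives the same grasp; the last joint's range is limited). The gripper opens to 93 mm and grips with 3 to 60 N. Pads are 15 mm wide; open, the fingers measure 128 mm over their backs; the gripper's body (75 mm by 188 mm) begins 65 mm behind the grasp point.
Start: joints at [-1.215, 0.116, 1.442, -0, 1.584, -0.038], TCP at [0.259, -0.623, 0.238] pointing down, gripper open.
Joint ranges: [-2.83, 2.83], [-0.83, 2.19], [0.07, 2.5], [-1.14, 4.28], [0.01, 3], [-2.97, 2.97]. Speed limits (rad/s): [1.89, 1.89, 2.22, 3.14, 3.14, 3.14].

INTERFACE

Orientations are given as a unit quaternion [w, x, y, z].
In Python, from workcell import manip, capture gives the robot as it stands.
- The arm moves only by the tool servo_tool, never from a script. Its argument "plan" is a list of rows, each a list of 3 entries, a list of its own where there are three numbers: the shift along the tool's x, y, z in cm, then the turn about the tool's z in rad, then the finger opening in cm, from 0 to 9.3. In form: [[[x, y, z], roll, grip], ...]. A call has 1 to 5 rows; each row is the pose to reach, as a shift and turn from the pose commanded when the call began, along the tool's axes at that moment; what a row does not reach only later rows make up. A row lasts 1/8 s, in which the tool goes at most 62.5 mm and 10.7 degrees, less where a joint would pass 70% of its speed; a pose out of reach is approached as far as the arm can. A call with a gripper value outside its range is refused whole. The fingers move at their own pace and stop on an object; the grip force is fixed at half the most. Time passes only in rows, so rows that repeat a pose let the fingers close. It gives the time, the measured TCP pose, the force and the opening at its end, in the units of the state.
- manip.get_obs(): the state, without advancing time (a new reading comes with each control period).
- capture(name): name is "side" or "top" or "wrist"; returns a dict with "color" (384x512x3 uint8, red, green, blue), "depth" (384x512 float32, m along the optical axis (not along the pixel's ray), 0 where there is no reading), "mtx" (3x3 intrinsics, pixels), "R" (3x3) and "t" (3): a world point X has camera coordinates R X + t; the wrist camera has in their place "mount" (4x4, takes a point from camera to tool coordinates, whose origin is the TCP and whose axes are the flange's). Camera axes: x right, y down, z forward; pixel columns grow to the right and rows downward; lengths in m; the calibration is good to about 2 mm. A picture is of the moment at which its call begins: read the wrist's pose just before it.
- manip.job_done(): hands the job in, once; it reports no verdict.
The state is a dict: "t": time; "q": joint angles; "dq": joint speeds; "joint_efforts": joint torques, N m; "eef_pos": TCP position; "tcp_rot": TCP orientation; "contact_force": force on the tool from outside, world axes, zero at the start; "wrist_torque": the same for the moment, N m; "gripper_width": opening from 0.0 (shut) to 1.0 (fully open).
Only numpy, scipy, OpenCV 4.12 (cv2) and the standard library are available. Lean on these libraries where they do the work, as an engineer would, in place of code of your own. Each camera call takes 0.05 s, during which the arm holds its last target.

## Working session

There is one attempt and no reset: what is moved stays moved. The work goes in short steps, Python scripts to look and compute and a tool call to move; the robot and the scene stay as the last step left them, time stands still between calls to the robot, and variables do not carry over. Pictures are saved under pics/ and viewed, and the job is handed in when it is done.

Besides the shell and the picture viewer there is one more tool, called after "Emit:" as a command line: name --argument value ..., lists and objects as JSON in quotes. servo_tool: Moves the arm, as the interface text tells. Its arguments: {"type":"object","properties":{"plan":{"type":"array","items":{"type":"array"}}},"required":["plan"]}

```bash
ls; mkdir -p pics; python3 - <<'E'
from workcell import manip, capture
import cv2
o=manip.get_obs()
for k in o: print(k,o[k])
for n in ["side","top","wrist"]:
    c=capture(n); cv2.imwrite(f"pics/{n}0.png",cv2.cvtColor(c["color"],cv2.COLOR_RGB2BGR))
    print(n,c["mtx"].tolist(),c.get("R"),c.get("t"),c.get("mount"))
E
```

```text
pics
t 0.0
q [-1.21481476e+00  1.16515708e-01  1.44226946e+00 -9.31019578e-06
  1.58399918e+00 -3.78097353e-02]
dq [2.86713430e-05 2.77785676e-04 7.09804107e-04 3.05868499e-04
 2.39783253e-03 2.33091704e-04]
joint_efforts [ 3.66767548e-03 -7.21258950e+01 -6.22609520e+01  7.81627628e-02
  2.37812352e-02 -4.70818179e-05]
eef_pos [ 0.25891217 -0.62317271  0.23688252]
tcp_rot [-5.87586148e-04  9.80678431e-01  1.95625817e-01 -9.89875828e-05]
contact_force [ 0.4999468  -0.50188488  0.1709943 ]
wrist_torque [0.00435229 0.00084198 0.04721287]
gripper_width 0.9974848826085313
side [[364.94271334292034, 0.0, 251.9924939579026], [0.0, 364.94271334292034, 190.40096801369378], [0.0, 0.0, 1.0]] [[-0.95937328 -0.28211427  0.00380061]
 [-0.17465412  0.58325124 -0.79329309]
 [ 0.22158259 -0.76172799 -0.60882808]] [0.59386868 0.14628286 0.7008211 ] None
top [[352.107562849399, 0.0, 255.12167444082206], [0.0, 352.107562849399, 187.3247990632487], [0.0, 0.0, 1.0]] [[-0.02293878 -0.99937375  0.02694288]
 [-0.98135807  0.01736511 -0.19140219]
 [ 0.19081446 -0.03083114 -0.98114183]] [0.03761802 0.60216683 0.80368126] None
wrist [[331.07149010569356, 0.0, 256.7075884903189], [0.0, 331.07149010569356, 191.31971811073726], [0.0, 0.0, 1.0]] None None [[-2.12949758e-04 -9.67057154e-01 -2.54559256e-01  7.06308658e-02]
 [ 9.99999921e-01 -2.91589784e-04  2.71191262e-04 -2.84685476e-04]
 [-3.36484328e-04 -2.54559178e-01  9.67057140e-01 -1.46769498e-01]
 [ 0.00000000e+00  0.00000000e+00  0.00000000e+00  1.00000000e+00]]
```

View pics/top0.png

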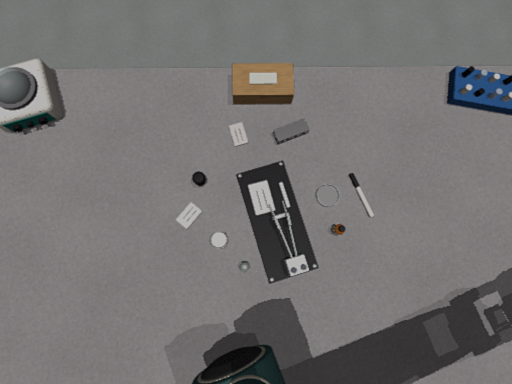

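View pics/side0.png

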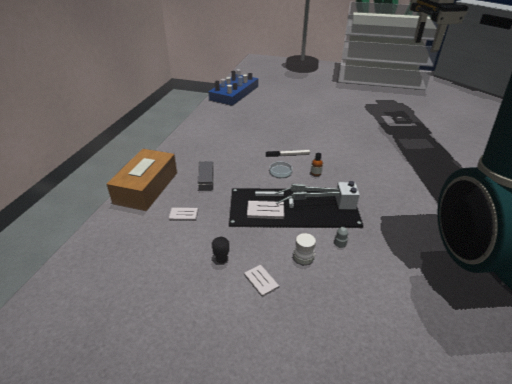

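View pics/wrist0.png

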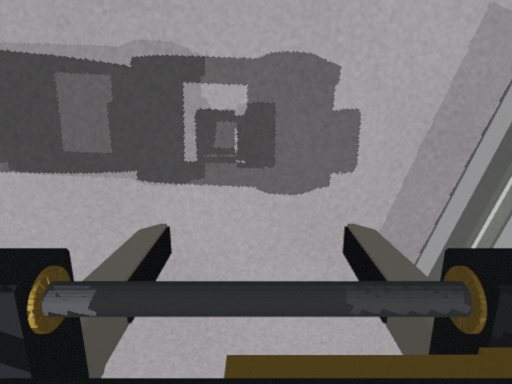

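```bash
cat > h.py <<'E'
import numpy as np, cv2
from workcell import manip, capture
from scipy.spatial.transform import Rotation as Ro
def campose(c,o=None):
    if c.get("R") is not None:
        R=np.array(c["R"]);t=np.array(c["t"]);return R.T,-R.T@t
    q=o["tcp_rot"];Rt=Ro.from_quat([q[1],q[2],q[3],q[0]]).as_matrix()
    M=np.array(c["mount"]);return Rt@M[:3,:3],Rt@M[:3,3]+np.array(o["eef_pos"])
def ray(c,uv,z,o=None):
    Rc,C=campose(c,o);uv=np.atleast_2d(uv).astype(float)
    d=np.c_[uv,np.ones(len(uv))]@np.linalg.inv(c["mtx"]).T@Rc.T
    return C+d*((z-C[2])/d[:,2])[:,None]
def proj(c,X,o=None):
    Rc,C=campose(c,o);p=(np.atleast_2d(X)-C)@Rc@np.array(c["mtx"]).T
    return p[:,:2]/p[:,2:]
def save(n,im,s=None,box=None):
    if box: im=im[box[1]:box[3],box[0]:box[2]]
    if s: im=cv2.resize(im,None,fx=s,fy=s,interpolation=cv2.INTER_CUBIC)
    cv2.imwrite(f"pics/{n}.png",cv2.cvtColor(im,cv2.COLOR_RGB2BGR))
E
python3 - <<'E'
from h import *
c=capture("top")
save("topcrop",c["color"],4,(170,110,360,260)); 
save("topcrop2",c["color"],4,(190,150,350,290))
s=capture("side");save("sidecrop",s["color"],4,(200,140,380,280))
for nm,cc,box in(("top",c,(225,150,330,295)),("side",s,(215,175,375,235))):
    g=cc["color"].max(2);m=(g<60).astype(np.uint8);mm=np.zeros_like(m);mm[box[1]:box[3],box[0]:box[2]]=m[box[1]:box[3],box[0]:box[2]]
    mm=cv2.morphologyEx(mm,cv2.MORPH_OPEN,np.ones((2,2),np.uint8))
    cs,_=cv2.findContours(mm,cv2.RETR_EXTERNAL,cv2.CHAIN_APPROX_NONE)
    k=max(cs,key=cv2.contourArea)[:,0,:]
    h=cv2.convexHull(k)[:,0,:]
    P=ray(cc,h,0.008)[:,:2]
    r=cv2.minAreaRect((P*1000).astype(np.float32));print(nm,r,cv2.boxPoints(r).tolist())
E
```

```text
top ((525.1264038085938, -29.231056213378906), (286.905029296875, 127.950927734375), 15.841994285583496) [[369.65814208984375, -6.845943450927734], [404.58685302734375, -129.9370574951172], [680.5946655273438, -51.61616897583008], [645.6659545898438, 71.47494506835938]]
side ((523.6265869140625, -15.926994323730469), (285.35321044921875, 131.89767456054688), 15.462977409362793) [[368.53143310546875, 9.594871520996094], [403.69744873046875, -117.52849578857422], [678.7217407226562, -41.44886016845703], [643.5557250976562, 85.67450714111328]]
```

View pics/topcrop2.png

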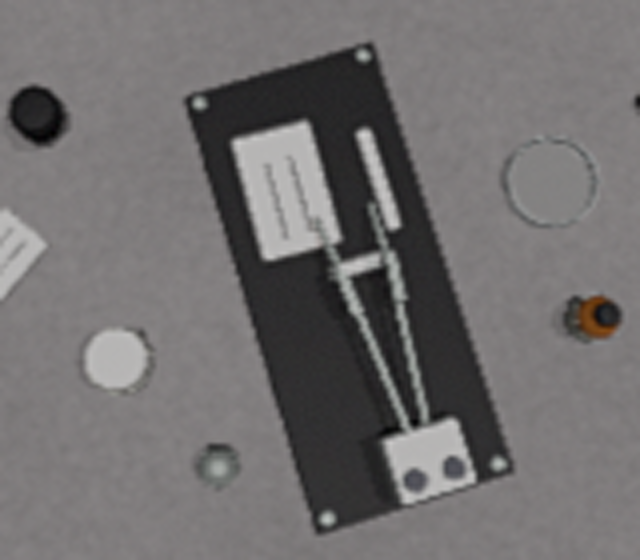

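View pics/sidecrop.png

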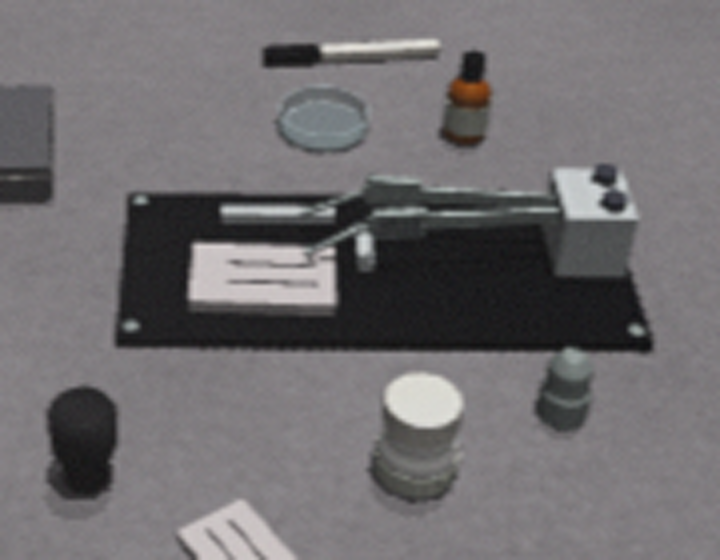

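```bash
python3 - <<'E'
from h import *
for nm,pts,off in(("top",[(363,55),(199,102),(327,519),(499,464)],(190,150)),("side",[(140,201),(130,326),(636,330)],(200,140))):
    c=capture(nm);Rc,C=campose(c);print(nm,C)
    for p in pts:
        u=(p[0]/4+off[0]-.375,p[1]/4+off[1]-.375)
        d=c["depth"][int(round(u[1])),int(round(u[0]))]
        print(u,ray(c,u,.008)[0]*1000,(C+Rc@(np.linalg.inv(c["mtx"])@[*u,1])*d)*1000)
c=capture("top");d=c["depth"];Rc,C=campose(c)
for u in[(100,200),(400,250),(220,150),(300,340)]:print(u,(C+Rc@(np.linalg.inv(c["mtx"])@[*u,1])*d[u[1],u[0]])*1000)
c=capture("side");d=c["depth"];Rc,C=campose(c)
for u in[(100,300),(300,300),(250,130),(180,240)]:print(u,(C+Rc@(np.linalg.inv(c["mtx"])@[*u,1])*d[u[1],u[0]])*1000)
E
```

```text
top [0.43845018 0.05191618 0.90276782]
(280.375, 163.375) [675.45177603 -44.10685761   8.        ] [675.36507227 -44.0717289    8.32733846]
(239.375, 175.125) [645.5561946   64.07646781   8.        ] [645.5981906   64.07893362   7.81856311]
(271.375, 279.375) [380.41932746 -11.00177914   8.        ] [380.62411301 -10.77974742  11.15755359]
(314.375, 265.625) [ 410.99182165 -119.40973649    8.        ] [ 411.03133736 -119.16317893    9.28767307]
side [0.44000089 0.61605421 0.54046768]
(234.625, 189.875) [674.31265749 -40.1670777    8.        ] [674.49930749 -40.68981588   7.5758425 ]
(232.125, 221.125) [644.14675042  66.69016465   8.        ] [644.73187031  65.11558537   6.47384885]
(358.625, 222.125) [381.8352063   -8.30589571   8.        ] [381.73317558  -9.40111033   7.06597751]
(100, 200) [587.47225037 420.95003927   2.92743376]
(400, 250) [ 4.44471245e+02 -3.42890531e+02 -3.91807304e-01]
(220, 150) [716.41805348 114.60703647   1.36845842]
(300, 340) [ 2.36238633e+02 -7.63035455e+01  1.62938668e-01]
(100, 300) [ 8.02531839e+02  3.17030661e+02 -5.30965781e-01]
(300, 300) [ 4.67416407e+02  2.17739659e+02 -1.96531764e-01]
(250, 130) [ 730.6490518  -357.6562395    -2.29716647]
(180, 240) [733.57813068 140.68570787  -3.60229534]
```

Emit:
servo_tool --plan '[[[3.8, -3.3, 0], -0.15, 9.3], [[7.6, -6.6, 0], -0.3, 9.3], [[11.4, -9.9, 0], -0.45, 9.3], [[15.2, -13.2, 0], -0.6, 9.3], [[19, -16.5, 0], -0.75, 9.3]]'

```text
t: 1.08
eef_pos: [0.3716, -0.3966, 0.2378]
tcp_rot: [0.0, 0.84, 0.543, 0.0]
contact_force: [0.0, 0.0, 0.4]
gripper_width: 1.001
```

Emit:
servo_tool --plan '[[[5, 0.2, 0], -0.15, 8.0], [[10, 0.4, 0], -0.3, 6.0], [[15, 0.6, 0], -0.45, 4.0], [[20, 0.8, 0], -0.6, 2.0], [[25, 1.0, 0], -0.7, 0]]'

```text
t: 1.7
eef_pos: [0.4843, -0.1731, 0.2379]
tcp_rot: [0.0, 0.603, 0.798, 0.0]
contact_force: [0.8, -0.4, -0.4]
gripper_width: 0.514
```

```bash
cat > w.py <<'E'
from h import *
import sys
n=sys.argv[1]
o=manip.get_obs();c=capture("wrist")
save(n,c["color"],1.5)
np.savez(n,color=c["color"],depth=c["depth"],mtx=c["mtx"],mount=c["mount"],eef_pos=o["eef_pos"],tcp_rot=o["tcp_rot"])
q=o["tcp_rot"];print(o["t"],np.round(o["eef_pos"],4),"heading",2*np.arctan2(q[2],q[1]),np.round(o["contact_force"],2),o["gripper_width"]*93)
E
python3 w.py w1
```

```text
1.7 [ 0.4843 -0.1731  0.2379] heading 1.8478408666696902 [ 0.82 -0.39 -0.45] 47.75973403723142
```

View pics/w1.png

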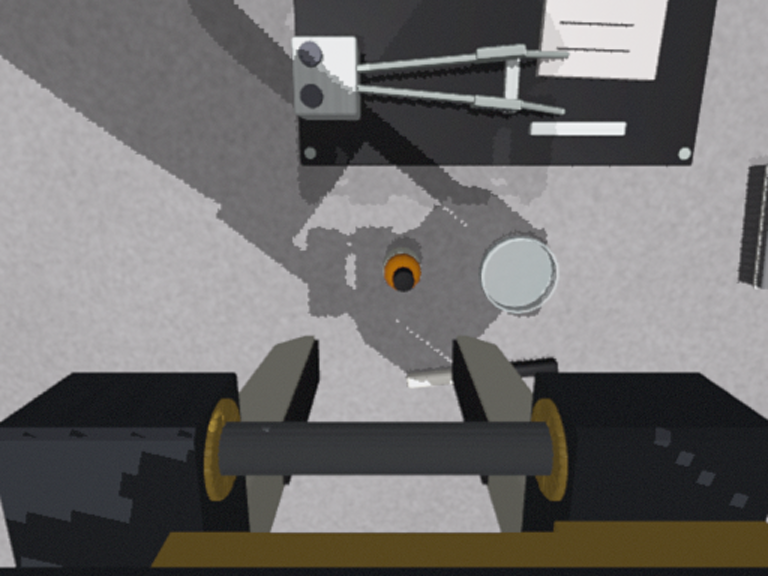

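Emit:
servo_tool --plan '[[[4, 1, 0], 0, 0], [[8, 2, 0], 0, 0], [[9, 4, 0], 0, 0], [[9, 4, 0], 0, 0]]'

```text
t: 2.25
eef_pos: [0.4989, -0.0767, 0.2375]
tcp_rot: [-0.0, 0.604, 0.797, -0.0]
contact_force: [-0.1, -0.8, -0.1]
gripper_width: 0.038
```

```bash
python3 w.py w2
```

```text
2.25 [ 0.4989 -0.0767  0.2375] heading 1.8453278516463874 [-0.08 -0.84 -0.07] 3.561378605326554
```

View pics/w2.png

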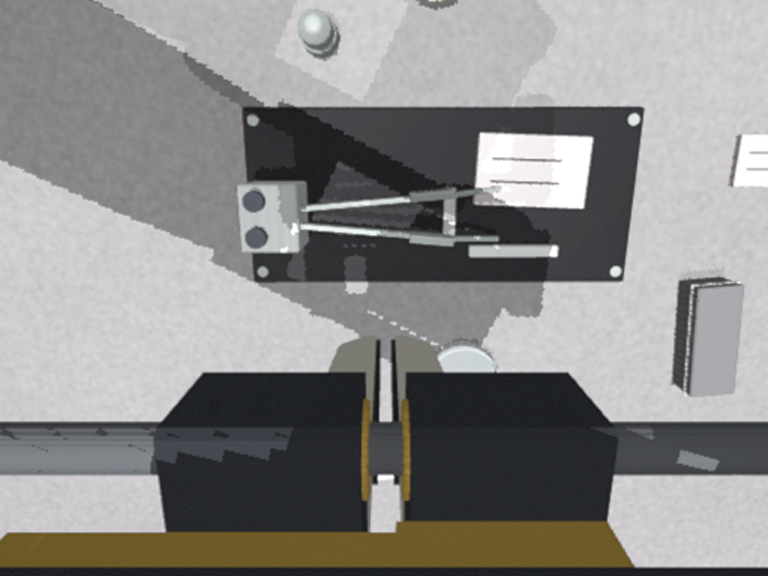

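```bash
cat > st.py <<'E'
from h import *
def load(n):
    d=np.load(n+".npz");return d,d
def scr(c,o,pts,z): return ray(c,np.array(pts)/1.5-0.17,z,o)[:,:2]*1000
E
python3 - <<'E'
from st import *
c,o=load("w2")
S=scr(c,o,[(252.5,120),(634,119.5),(615,271.5),(262.5,271.5)],.009)
print("screws",S,S.mean(0))
for a,b in((0,1),(3,2)):
    v=S[b]-S[a];print(np.hypot(*v),np.arctan2(v[1],v[0]))
th=np.mean([np.arctan2(*(S[b]-S[a])[::-1]) for a,b in((0,1),(3,2))])
R=np.array([[np.cos(th),-np.sin(th)],[np.sin(th),np.cos(th)]])
org=S.mean(0)-R@[10,10];print("org",org,th)
g=c["color"].astype(int);m=((g.min(2)>165)).astype(np.uint8);m[:, :305]=0;m[:85]=0;m[143:]=0;m[:,400:]=0
cs,_=cv2.findContours(m,cv2.RETR_EXTERNAL,cv2.CHAIN_APPROX_NONE)
k=max(cs,key=cv2.contourArea)[:,0,:]
P=ray(c,k,.016,o)[:,:2]*1000
r=cv2.minAreaRect(P.astype(np.float32));print(r)
print("plate in stage",(np.array(r[0])-org)@R, "corners",(cv2.boxPoints(r)-org)@R)
print("side stop ends",(scr(c,o,[(470,246),(558,246),(558,257)],.015)-org)@R)
print("end stop",(scr(c,o,[(449,190),(449,233),(456,212)],.015)-org)@R)
print("pads",(scr(c,o,[(432,191),(432,244)],.049)-org)@R,"tips",(scr(c,o,[(497,188),(496,240)],.0215)-org)@R)
E
```

```text
screws [[ 381.48897759  -10.22541513]
 [ 644.99432677   64.3019366 ]
 [ 674.93996381  -43.56328125]
 [ 411.81277691 -117.5421564 ]] [528.30901127 -26.75722905]
273.841916442578 0.27563149858669617
273.32908819218807 0.27407712664570844
org [521.39843099 -39.09594374] 0.2748543126162023
((584.9688720703125, 10.312747955322266), (81.05516052246094, 50.72378158569336), 13.73372745513916)
plate in stage [74.59415957 30.30067906] corners [[ 34.98301875  57.07138311]
 [ 33.20018689   6.37893465]
 [114.20530039   3.52997502]
 [115.98813225  54.22242348]]
side stop ends [[ 32.17840795 -24.80387838]
 [ 98.45084976 -24.85170687]
 [ 99.19678784 -33.28415265]]
end stop [[ 15.02880371  16.66743443]
 [ 16.04946573 -14.95344428]
 [ 20.72383353   0.66005599]]
pads [[ -0.56904929  18.24982568]
 [  0.26831058 -17.35576825]] tips [[ 48.62017889  18.48479269]
 [ 50.03045398 -19.18375586]]
```

Emit:
servo_tool --plan '[[[4, 4, 0], 0, 0], [[8, 8, 0], 0, 0], [[10.8, 10.7, 3], 0, 0], [[10.8, 10.7, 9], 0, 0], [[10.8, 10.7, 14], 0, 0]]'

```text
t: 2.92
eef_pos: [0.5718, 0.0549, 0.0952]
tcp_rot: [-0.0, 0.604, 0.797, -0.0]
contact_force: [-0.5, 0.4, 0.0]
gripper_width: 0.006
```

Emit:
servo_tool --plan '[[[0, 0, 3], 0, 0], [[0, 0, 5], 0, 0], [[0, 0, 6.2], 0, 0], [[0, 0, 6.7], 0, 0], [[0, 0, 6.7], 0, 0]]'

```text
t: 3.55
eef_pos: [0.5723, 0.0556, 0.0312]
tcp_rot: [0.0, 0.604, 0.797, 0.0]
contact_force: [-0.5, 0.5, -0.1]
gripper_width: 0.006
```

```bash
python3 w.py w3; python3 - <<'E'
from st import *
s=capture("side");save("s3",s["color"],4,(200,140,380,280))
E
```

```text
3.55 [0.5723 0.0556 0.0312] heading 1.8437026677851476 [-0.45  0.54 -0.11] 0.5564104712060701
```

View pics/w3.png

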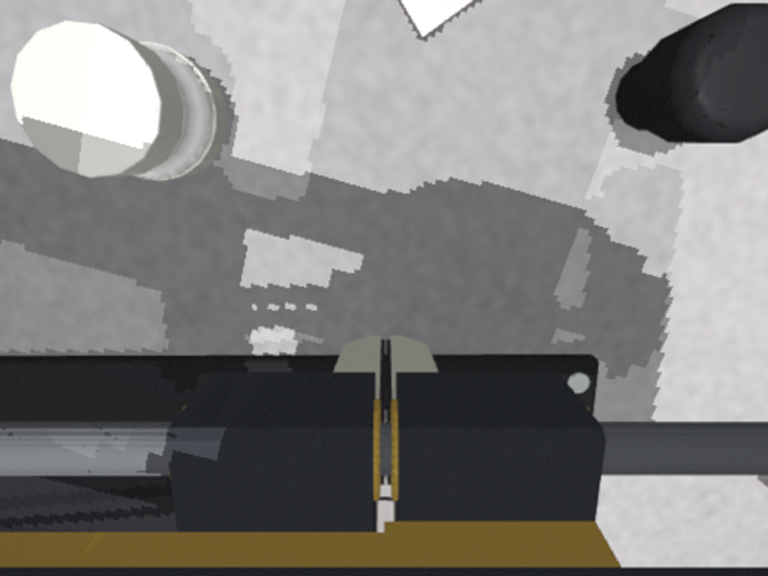

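View pics/s3.png

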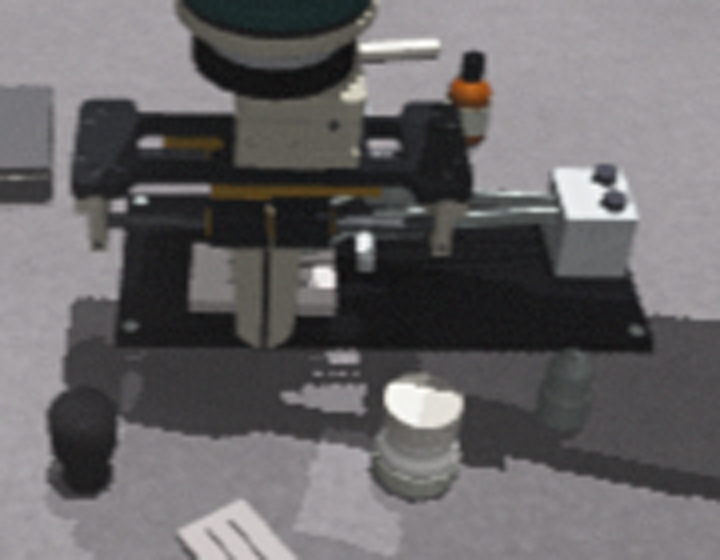

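Emit:
servo_tool --plan '[[[-0.8, 0, 0.1], 0, 0], [[-1.3, 0, 0.15], 0, 0], [[-1.8, 0, 0.15], 0, 0], [[-2.3, 0, 0.15], 0, 0], [[-2.8, 0, 0.15], 0, 0]]'

```text
t: 4.28
eef_pos: [0.5797, 0.0285, 0.0293]
tcp_rot: [0.0, 0.604, 0.797, 0.0]
contact_force: [-0.6, 2.8, 2.1]
gripper_width: 0.005
```

Emit:
servo_tool --plan '[[[-0.4, 0, 0], 0, 0], [[-0.8, 0, 0], 0, 0], [[-1.1, 0, 0], 0, 0], [[-1.3, 0, 0], 0, 0], [[-1.3, 0, 0], 0, 0]]'

```text
t: 4.9
eef_pos: [0.583, 0.0159, 0.029]
tcp_rot: [0.0, 0.604, 0.797, -0.0]
contact_force: [-0.5, -1.1, -0.2]
gripper_width: 0.006
```

```bash
python3 w.py w4; python3 - <<'E'
from st import *
s=capture("side");save("s4",s["color"],4,(200,140,380,280))
s=capture("top");save("t4",s["color"],4,(190,150,350,290))
E
```

```text
4.9 [0.583  0.0159 0.029 ] heading 1.84368286134542 [-0.51 -1.05 -0.2 ] 0.579005079414084
```

View pics/s4.png

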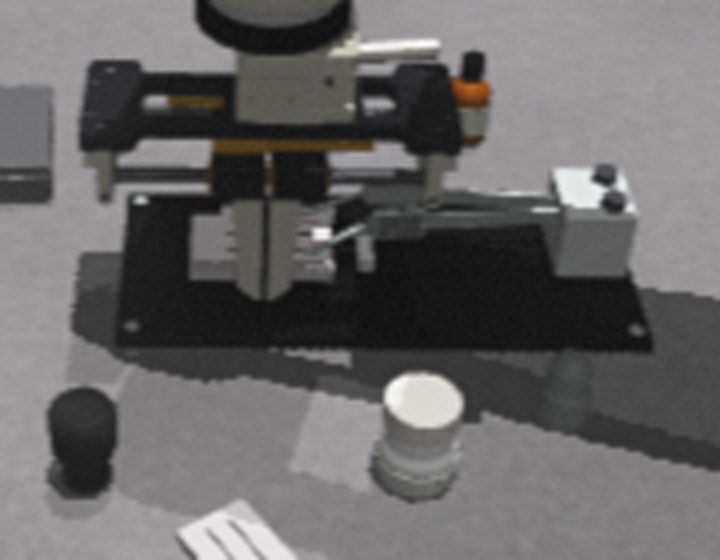

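View pics/t4.png

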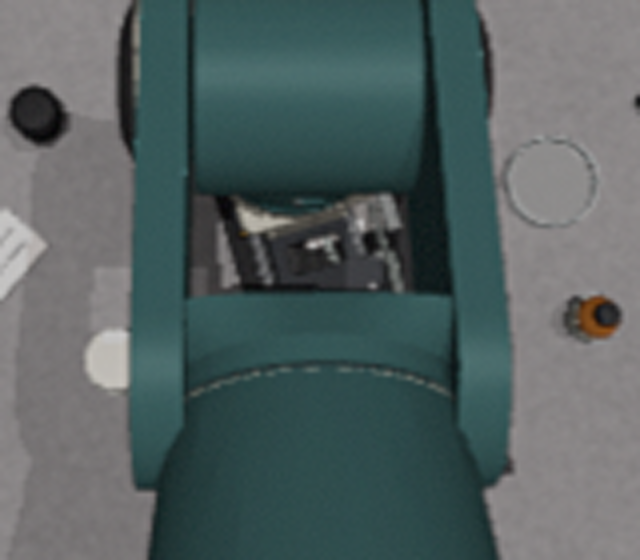

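Emit:
servo_tool --plan '[[[-0.15, 0, 0], 0, 0], [[-0.3, 0, 0], 0, 0], [[-0.4, 0, 0], 0, 0], [[-0.4, 0, 0], 0, 0]]'

```text
t: 5.55
eef_pos: [0.5835, 0.0137, 0.0289]
tcp_rot: [-0.001, 0.604, 0.797, 0.001]
contact_force: [-5.7, 12.8, 2.5]
gripper_width: -0.0
```

Emit:
servo_tool --plan '[[[1.5, 0, 0], 0, 0], [[1.5, 2, -3], 0, 0], [[0, 5.5, -3], 0, 0], [[-3.2, 7, -3], 0, 0], [[-3.2, 7, -3], 0, 0]]'

```text
t: 6.18
eef_pos: [0.661, -0.0005, 0.0588]
tcp_rot: [0.0, 0.605, 0.796, -0.0]
contact_force: [-0.0, 0.1, 0.1]
gripper_width: 0.006
```

```bash
python3 w.py w5; python3 - <<'E'
from st import *
s=capture("side");save("s5",s["color"],4,(200,140,380,280))
E
```

```text
6.175 [ 6.61e-01 -5.00e-04  5.88e-02] heading 1.842633546128911 [-0.01  0.15  0.12] 0.5977535013806965
```

View pics/s5.png

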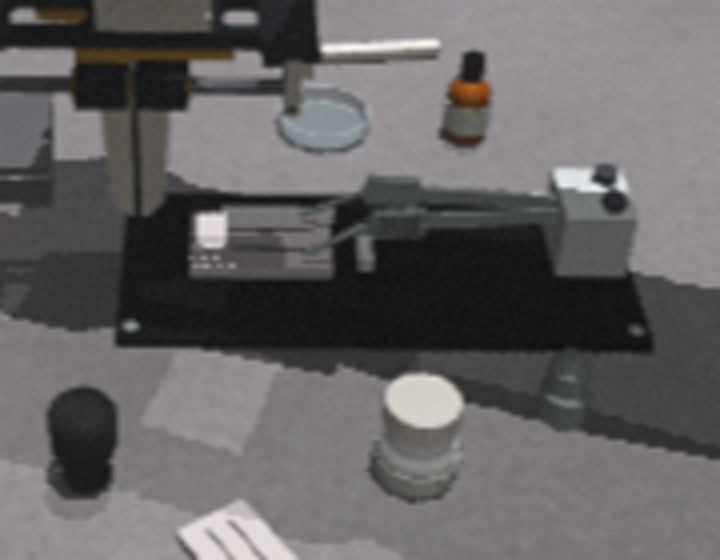

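Emit:
servo_tool --plan '[[[0, 0, 1.5], 0, 0], [[0, 0, 2.9], 0, 0], [[0, -0.6, 3.0], 0, 0], [[0, -1.1, 3.0], 0, 0], [[0, -1.5, 3.0], 0, 0]]'

```text
t: 6.9
eef_pos: [0.6452, -0.0037, 0.0291]
tcp_rot: [-0.0, 0.604, 0.797, -0.0]
contact_force: [-0.1, 0.3, 0.9]
gripper_width: 0.009
```

Emit:
servo_tool --plan '[[[0, -0.4, 0], 0, 0], [[0, -0.8, 0], 0, 0], [[0, -1.0, 0], 0, 0], [[0, -1.0, 0], 0, 0]]'

```text
t: 7.4
eef_pos: [0.636, -0.0064, 0.0293]
tcp_rot: [0.0, 0.604, 0.797, 0.0]
contact_force: [-0.1, -0.2, 1.2]
gripper_width: 0.005
```

Emit:
servo_tool --plan '[[[0, -0.15, 0], 0, 0], [[0, -0.3, 0], 0, 0], [[0, -0.3, 0], 0, 0]]'

```text
t: 7.78
eef_pos: [0.6332, -0.0072, 0.0292]
tcp_rot: [0.0, 0.604, 0.797, 0.0]
contact_force: [1.3, 0.7, 1.9]
gripper_width: 0.004
```

Emit:
servo_tool --plan '[[[0, -0.15, 0], 0, 0], [[0, -0.3, 0], 0, 0], [[0, -0.3, 0], 0, 0]]'

```text
t: 8.15
eef_pos: [0.6302, -0.008, 0.0292]
tcp_rot: [0.0, 0.604, 0.797, 0.0]
contact_force: [0.9, 0.7, 1.0]
gripper_width: 0.005
```

```bash
python3 - <<'E'
from st import *
s=capture("side");save("s6",s["color"],4,(200,140,380,280))
E
```

```text
(no output)
```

View pics/s6.png

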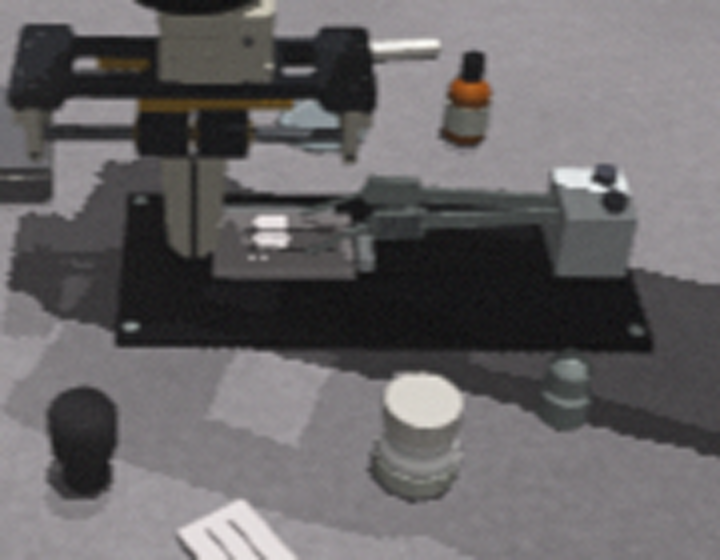

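Plate's −x edge (354,270) is almost at the end stop (362,260). A few mm more to go.

Emit:
servo_tool --plan '[[[0, -0.1, 0], 0, 0], [[0, -0.2, 0], 0, 0], [[0, -0.2, 0], 0, 0]]'

```text
t: 8.57
eef_pos: [0.6283, -0.0085, 0.0292]
tcp_rot: [-0.0, 0.604, 0.797, -0.0]
contact_force: [2.1, 0.4, 2.5]
gripper_width: 0.003
```

Emit:
servo_tool --plan '[[[0, -0.1, 0], 0, 0], [[0, -0.2, 0], 0, 0], [[0, -0.2, 0], 0, 0]]'

```text
t: 8.95
eef_pos: [0.627, -0.0089, 0.0295]
tcp_rot: [0.001, 0.604, 0.797, 0.001]
contact_force: [7.0, 2.6, 0.5]
gripper_width: 0.005
```

Emit:
servo_tool --plan '[[[0, 1.5, 0], 0, 0], [[0, 1.5, -6], 0, 0], [[0, 0, -12], 0, 0], [[-3, -4, -15], 0, 0], [[-5, -8, -15], 0, 0]]'

```text
t: 9.57
eef_pos: [0.5633, -0.0797, 0.1818]
tcp_rot: [0.001, 0.604, 0.797, 0.001]
contact_force: [0.8, -0.2, -0.2]
gripper_width: 0.008
```

Emit:
servo_tool --plan '[[[0, 0, 0], 0, 0], [[0, 0, 0], 0, 0]]'

```text
t: 9.82
eef_pos: [0.5633, -0.0786, 0.1789]
tcp_rot: [-0.0, 0.604, 0.797, -0.0]
contact_force: [-0.2, 0.5, 0.1]
gripper_width: 0.006
```

```bash
python3 w.py w6
```

```text
9.825 [ 0.5633 -0.0786  0.1789] heading 1.8434812980056356 [-0.16  0.46  0.08] 0.5390807499900371
```

View pics/w6.png

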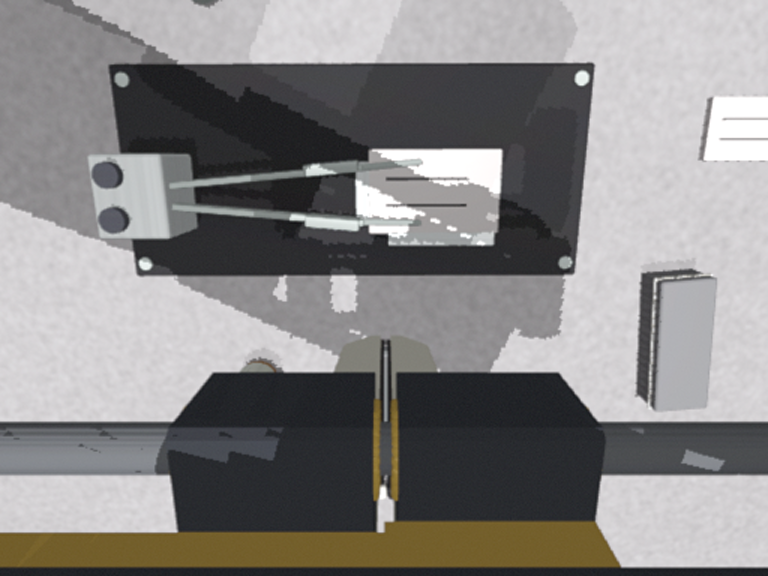

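```bash
python3 - <<'E'
from st import *
c,o=load("w6")
S=scr(c,o,[(122,79),(582,78),(565.5,263),(145.5,264)],.009)
th=np.mean([np.arctan2(*(S[b]-S[a])[::-1]) for a,b in((0,1),(3,2))])
R=np.array([[np.cos(th),-np.sin(th)],[np.sin(th),np.cos(th)]])
org=S.mean(0)-R@[10,10];print("org",org,th)
f=lambda p,z:np.round((scr(c,o,p,z)-org)@R,1)
print("screws",f([(122,79),(582,78),(565.5,263),(145.5,264)],.009))
print("plate corners",f([(368.5,149),(502,149),(495,236)],.016))
print("line ends L,R",f([(387,178.5),(467,178.5),(388,205),(466,205)],.016))
print("tips",f([(419,162),(418,222)],.0215),"pads",f([(332,166),(333,224)],.049))
save("w6z",c["color"],6,(190,85,345,175))
E
```

```text
org [521.73516727 -39.05807784] 0.27467311443098563
screws [[-126.6   66.1]
 [ 146.5   66.1]
 [ 146.8  -46.1]
 [-126.7  -46.1]]
plate corners [[ 19.5  25.7]
 [ 99.7  25.5]
 [ 98.4 -27.2]]
line ends L,R [[30.6  8.3]
 [79.4  8.2]
 [31.2 -7.7]
 [79.4 -7.8]]
tips [[ 49.6  18.1]
 [ 49.5 -17.6]] pads [[  0.7  16.4]
 [  0.3 -15. ]]
```

View pics/w6z.png

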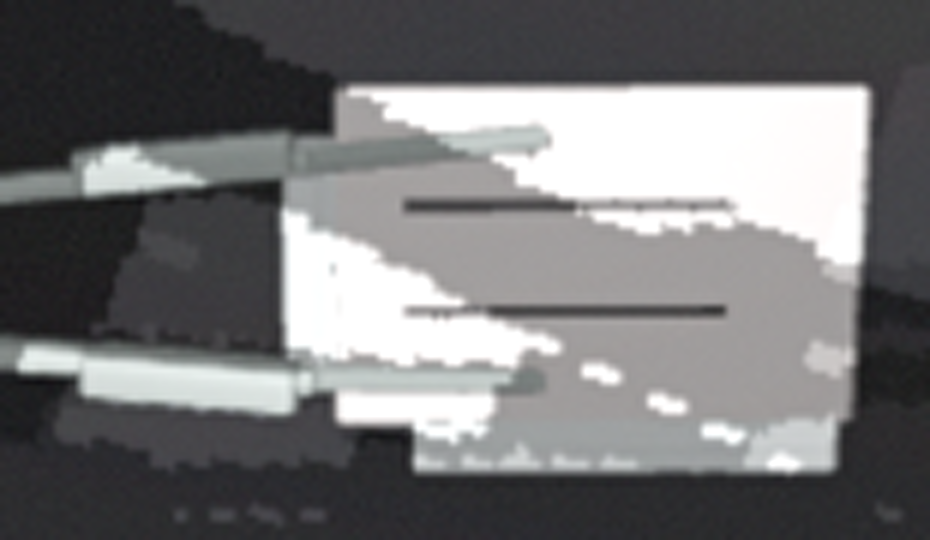

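Emit:
servo_tool --plan '[[[2, -1.5, 0], 0.17, 2], [[4, -2.5, 0], 0.34, 4], [[4.9, -2.9, 0], 0.51, 6], [[4.9, -2.9, 0], 0.68, 6], [[4.9, -2.9, 0], 0.85, 6]]'

```text
t: 10.5
eef_pos: [0.5223, -0.0385, 0.1788]
tcp_rot: [-0.0, 0.88, 0.475, -0.0]
contact_force: [0.4, 0.5, 0.2]
gripper_width: 0.496
```

Emit:
servo_tool --plan '[[[0, 0, 0], 0.17, 6], [[0, 0, 0], 0.34, 6], [[0, 0, 0], 0.51, 6], [[0, 0, 0], 0.68, 6], [[0, 0, 0], 0.72, 6]]'

```text
t: 11.12
eef_pos: [0.5223, -0.0387, 0.1787]
tcp_rot: [-0.0, 0.991, 0.135, -0.001]
contact_force: [0.0, 0.5, -0.2]
gripper_width: 0.648
```

```bash
python3 w.py w7; python3 -c "
from workcell import manip;print(manip.get_obs()['q'])"
```

```text
11.125 [ 0.5223 -0.0387  0.1787] heading 0.2714861448201826 [ 0.04  0.53 -0.16] 60.29131696059164
[-1.22649382e-01 -1.95487663e-01  1.83941435e+00  8.03281697e-05
  1.49880452e+00  1.17708413e+00]
```

View pics/w7.png

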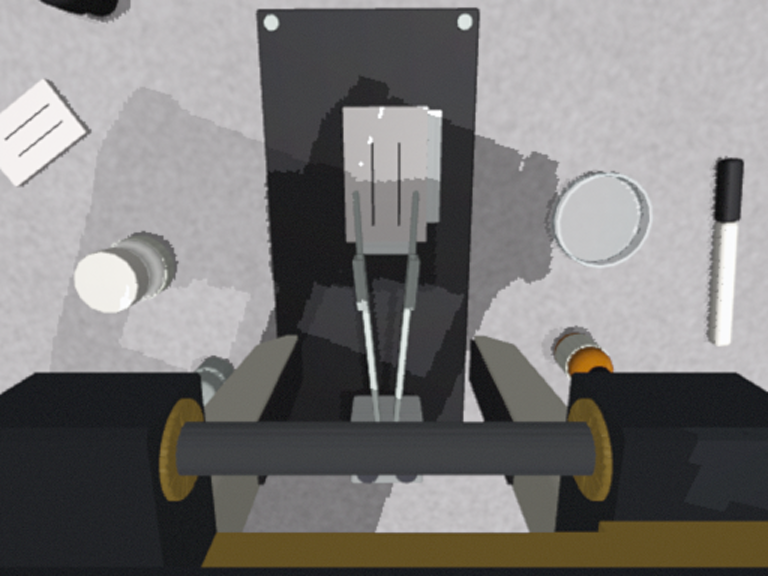

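Emit:
servo_tool --plan '[[[0, 0, 4], 0, 6], [[0, 0, 8], 0, 6], [[0, 0, 11], 0, 6], [[0, 0, 13], 0, 6], [[0, 0, 13.9], 0, 6]]'

```text
t: 11.8
eef_pos: [0.5217, -0.0391, 0.0392]
tcp_rot: [-0.0, 0.991, 0.137, -0.001]
contact_force: [1.3, -0.2, 0.5]
gripper_width: 0.643
```

Emit:
servo_tool --plan '[[[0, 0, 0], 0, 5], [[0, 0, 0], 0, 4.3]]'

```text
t: 12.05
eef_pos: [0.5223, -0.0395, 0.0412]
tcp_rot: [0.0, 0.991, 0.137, 0.001]
contact_force: [-0.4, 0.3, 0.3]
gripper_width: 0.489
```

```bash
python3 w.py w8
```

```text
12.05 [ 0.5223 -0.0395  0.0412] heading 0.2739335618268675 [-0.39  0.28  0.29] 45.45747930305455
```

View pics/w8.png

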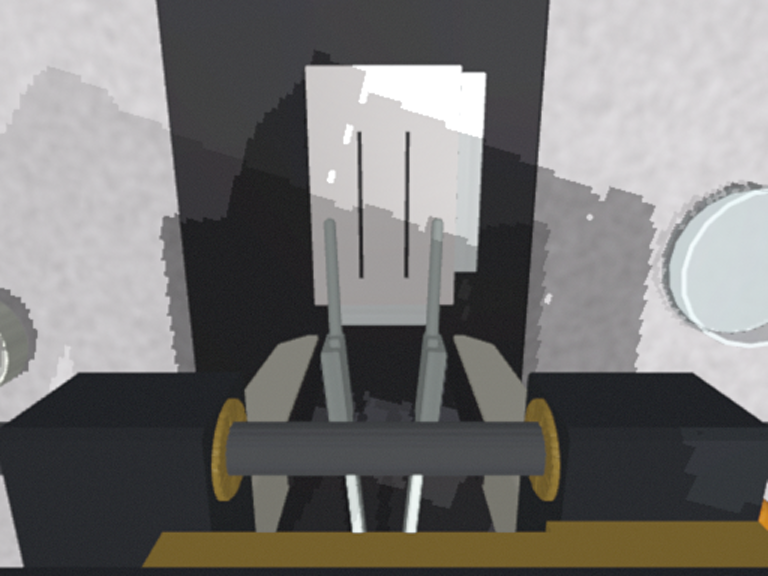

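Emit:
servo_tool --plan '[[[0, 0, 0], 0, 4.0], [[0, 0, 0], 0, 3.6], [[0, 0, 0], 0, 3.2], [[0, 0, 0], 0, 2.9], [[0, 0, 0], 0, 2.7]]'

```text
t: 12.72
eef_pos: [0.5223, -0.0394, 0.0405]
tcp_rot: [0.0, 0.991, 0.136, 0.001]
contact_force: [6.5, 2.5, 1.2]
gripper_width: 0.292
```

Emit:
servo_tool --plan '[[[0, 0, 0], 0, 2.6], [[0, 0, 0], 0, 2.5], [[0, 0, 0], 0, 2.5]]'

```text
t: 13.1
eef_pos: [0.5224, -0.0394, 0.0405]
tcp_rot: [0.0, 0.991, 0.136, 0.001]
contact_force: [6.3, 2.8, 1.8]
gripper_width: 0.272
```

```bash
python3 w.py w9
```

```text
13.1 [ 0.5224 -0.0394  0.0405] heading 0.27381839012498055 [6.27 2.76 1.78] 25.25758183321684
```

View pics/w9.png

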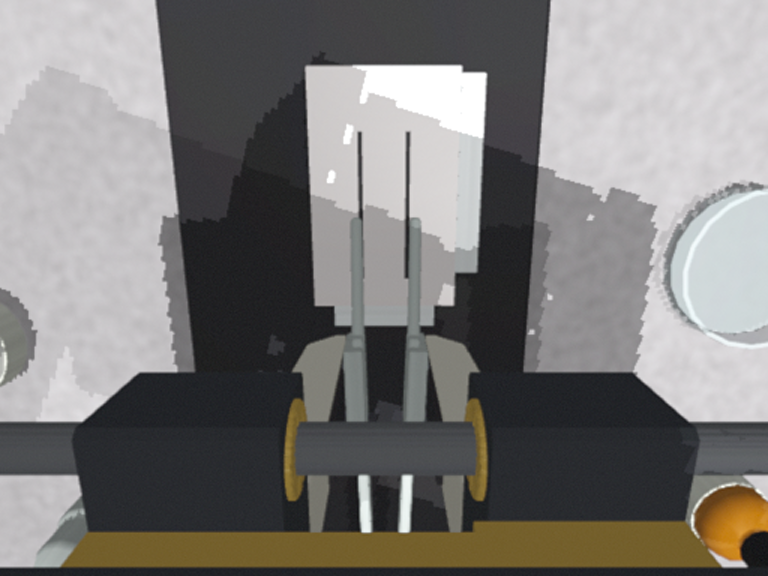

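Emit:
servo_tool --plan '[[[0, -0.02, 0], 0, 2.4], [[0, -0.04, 0], 0, 2.3], [[0, -0.04, 0], 0, 2.28], [[0, -0.04, 0], 0, 2.28]]'

```text
t: 13.65
eef_pos: [0.5223, -0.039, 0.0405]
tcp_rot: [0.0, 0.991, 0.136, 0.001]
contact_force: [6.8, 2.2, 0.2]
gripper_width: 0.25
```

```bash
python3 w.py w10; python3 - <<'E'
from st import *
c,o=load("w10");save("w10z",c["color"],6,(190,80,310,180))
E
```

```text
13.65 [ 0.5223 -0.039   0.0405] heading 0.2738452000636667 [6.81 2.21 0.23] 23.27418337204794
```

View pics/w10z.png

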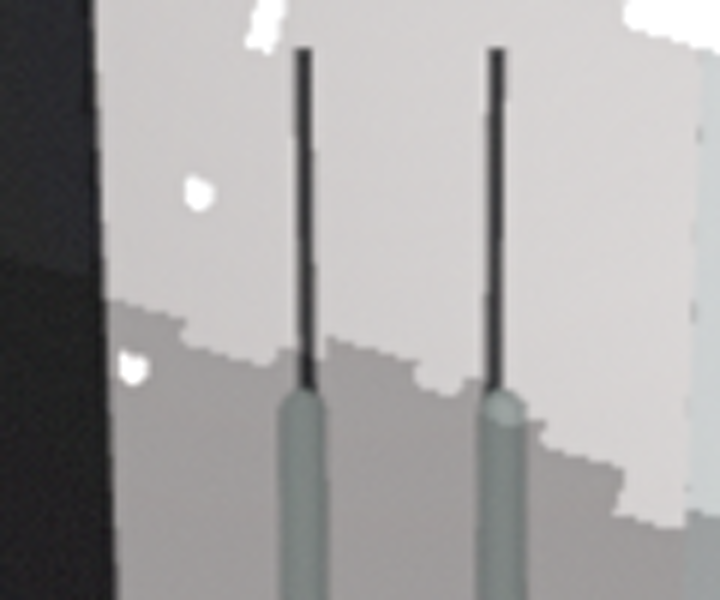

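Emit:
servo_tool --plan '[[[0, 0, 0], 0, 2.25], [[0, 0, 0], 0, 2.25], [[0, 0, 0], 0, 2.25], [[0, 0, 0], 0, 2.25], [[0, 0, 0], 0, 2.25]]'

```text
t: 14.32
eef_pos: [0.5223, -0.039, 0.0406]
tcp_rot: [0.0, 0.991, 0.137, 0.001]
contact_force: [6.9, 2.3, 1.2]
gripper_width: 0.246
```

Emit:
servo_tool --plan '[[[0, 0, 0], 0, 2.25], [[0, 0, 0], 0, 2.25], [[0, 0, 0], 0, 2.25]]'

```text
t: 14.7
eef_pos: [0.5223, -0.0389, 0.0406]
tcp_rot: [0.0, 0.991, 0.137, 0.001]
contact_force: [6.8, 1.6, 0.6]
gripper_width: 0.246
```

```bash
python3 w.py w11; python3 - <<'E'
from st import *
c,o=load("w11")
a=c["color"][80:180,190:310];b=cv2.resize(a,None,fx=5,fy=5,interpolation=cv2.INTER_CUBIC)
s=capture("side");s2=cv2.resize(s["color"][140:280,200:380],None,fx=4,fy=4,interpolation=cv2.INTER_CUBIC)
cv2.imwrite("pics/s11.png",s2[:,:,::-1]);cv2.imwrite("pics/w11z.png",b[:,:,::-1])
# tips and lines in world relative to stage
th=.2747;R=np.array([[np.cos(th),-np.sin(th)],[np.sin(th),np.cos(th)]]);org=[521.6,-39.1]
g=c["color"].astype(int).sum(2)
print(g[135,230:285]);print(g[155,230:285])
print("pose",manip.get_obs()["dq"].round(4))
E
```

```text
14.7 [ 0.5223 -0.0389  0.0406] heading 0.2738563550639695 [6.78 1.62 0.6 ] 22.87429091040608
[604 601 606 604 605 605 607 613 613 457 240 186 416 591 599 596 611 619
 617 616 619 617 619 616 620 620 617 621 621 620 623 621 623 624 624 625
 627 627 627 631 512 302 180 347 604 635 633 631 632 635 632 633 634 635
 634]
[474 470 474 472 472 473 437 380 377 386 392 391 378 361 370 451 477 473
 472 471 474 472 472 471 468 474 470 471 472 471 475 474 474 473 472 471
 474 477 469 384 363 377 390 391 386 375 360 451 472 474 467 482 482 495
 584]
pose [ 0.0004  0.0006  0.0005  0.0025 -0.0008  0.0001]
```

View pics/w11z.png

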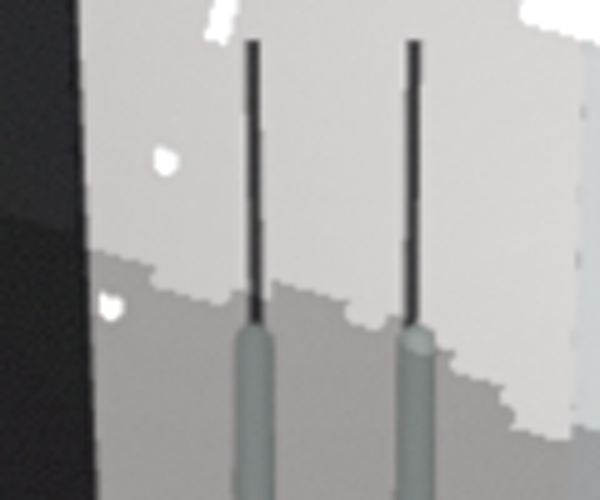

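View pics/s11.png

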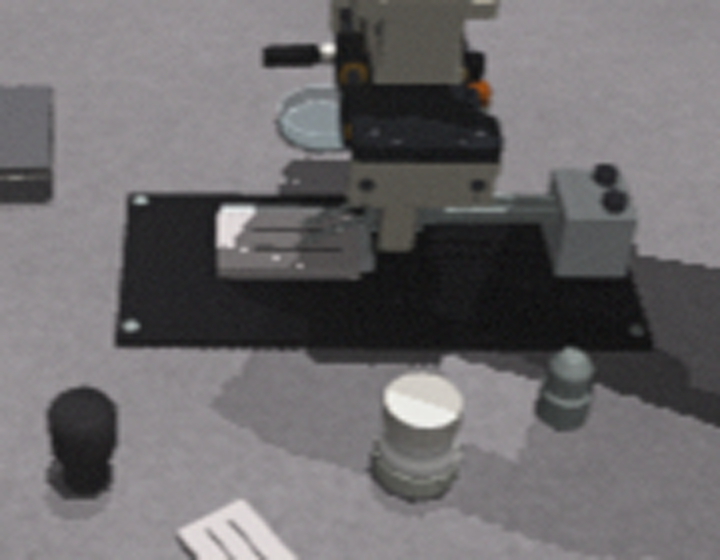

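```bash
python3 -c "
from workcell import manip;print(manip.job_done())"
```

```text
the job is handed in; nothing more can be done
None
```

I pushed the plate home against the side stop and then the end stop with the closed fingers. Then I squeezed the tweezers at their ribbed pads to a 22.9 mm opening and handed the job in at about 14.7 s, still holding. No verdict was reported.

- **Plate:** with the fingers withdrawn, the wrist camera put the plate's lines within about 0.3 mm of home in stage y and 0.6 mm in x. The plate was square, and the tweezers were still open.
- **Tips:** in the last wrist picture the tips were about 16.2 mm apart. Each stood on its line, with the pair centred to about 0.3 mm.
- **Steadiness:** over the last 0.4 s the opening stayed constant to the printed digit and the TCP moved about 0.1 mm. The side view showed the plate still at the stops and the bystanders in its view unmoved.
- **Not confirmed directly:**
  - Finger force on each arm was not measured separately. It is inferred from the springs and the closed gap.
  - The wrist showed a steady net force of about 7 N, mostly along the tweezers, probably from the tilted pads.
  - The dish and bottle were partly hidden by the gripper in the last side picture; the arm never came near them.
- **Disagreement between cameras:** the top and side cameras differed by about 3 mm in y on the stage's position, so I relied on the wrist camera.

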